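# Hang the dip basket to drain and cover the pot

## Task

Dipping is finished: lift the drain basket out of the steel pot and hang it by its wooden handle bar in the hook of the stand, hanging upright and still. Then put the loose wooden lid with the knob on the pot, fully seated and level. Do not drop anything, leave the pot standing where it is and do not disturb the other things on the bench.

Things in the scene. Friction and masses are not known exactly. Their poses are not given: they have to be found in the camera images.
- pot: heavy round dark-steel dipping pot, open at the top, standing on the bench: 132 mm outside diameter, 85 mm high, wall 5 mm (mouth 122 mm inside), floor 5 mm thick, two short stubs at its sides. Origin: centre of its underside; z up. Loose, 1.6 kg.
- pot_rim (a point): centre of the pot's mouth, at rim height, 85 mm above the bench
- basket: steel drain basket, starts standing in the pot: slotted cup 84 mm wide, 55 high; 6 mm rods at y = +41 and -41 mm carry a wooden handle bar 96 mm long (y), 16 thick (x), 36 high, its underside 122 and top 158 mm above the origin. Between bar and cup rim is an open window 67 mm high, 76 wide. 0.3 kg. Origin: centre of the underside; z up, y along the bar
- basket_eye (a point): middle of the underside of the basket's wooden bar, the place that rests in the hook
- basket_grip (a point): middle of the top of the basket's wooden bar
- lid: the pot's loose cover: wooden disc 144 mm wide, 10 thick, with a round knob (26 mm thick, 32 mm at 34 to 48 mm above the origin, top at 52 mm), the only disc with a knob. A boss under it, 112 mm wide, 8 deep, drops inside the pot's mouth. Starts lying on the bench, boss down. 0.2 kg. Origin: centre of the boss's underside, 8 mm below the disc; z up
- stand: hook stand fixed to the bench: wooden foot 180 x 120 x 18 mm, a 10 mm round steel bar rising behind to 194 mm and bent forward into a hook that points along the stand's -x. Origin: on the bench, straight under the hook's seat; x from hook tip to upright (the upright at x = +88 mm; foot from x = -65 to +115 mm); z up
- hook_seat (a point): the hook's seat: middle of the top of its lowest stretch (flat, 28 mm long in x), 180 mm above the bench; from it the bar rises by 14 mm to the open tip at x = -36 mm and by 14 mm to the straight arm at x = +34 mm. Axes as the stand.
- egg_a: bystander: upright dark carved wooden egg, 62 mm across, 77 mm high; origin at its underside
- egg_b: bystander: upright brown carved wooden egg, same size
- mallet: bystander: turned wooden mallet standing on its head, 72 mm across, 182 mm high; origin at its underside
- bowl: bystander: wooden bowl 110 mm across, 45 mm high; origin at its underside
- gouge_a: bystander: carving gouge lying on the bench, 200 mm long, wooden handle 22 mm thick; origin at its middle
- gouge_b: bystander: a second such gouge
- blank: bystander: plain round wooden blank 100 mm across, 20 mm thick, without a knob; origin at its underside
There are look-alikes about, which are no part of the job. Leave any pink look-alike of the lid alone. What is shaped like the basket but purple or yellow is not meant.

How it is judged:
By the outcome, as a careful person would: the job done as asked, in the order asked, and still so for the second after the job is handed in, with the robot touching nothing.
It also fails if it takes over 64 s, if anything falls off the work surface, if the arm or the gripper's body presses on something with over 40 N, if the wrist force passes 120 N, or if a joint passes its speed limit or range.

## Robot

A 6-joint arm with a two-finger parallel gripper is mounted at the origin on the work surface. World frame = base frame: x ahead of the robot, y to its left, z up, the work surface at z = 0. Lengths are in m, angles in rad, forces in N, time in s.
With the tool pointing down it reaches from about 0.375 to 0.9 m from the base axis. Payload 3.1 kg.
Tool frame: the origin (TCP) lies at the very end of the fingers, on their centre line; the grasp point (between the pads) lies 19 mm behind it; x points along the fingers, y is the direction in which the jaws open and shut, and the axes are right-handed (so a half turn about x gives the same grasp; the last joint's range is limited). The gripper opens to 85 mm and grips with 20 to 120 N. Pads are 22 mm wide; open, the fingers measure 114 mm over their backs; the gripper's body (76 mm by 85 mm) begins 54 mm behind the grasp point. The pads swing forward as they close: fully open they stand 13 mm farther back than shut.
Start: joints at [-1.359, 0.527, 1.433, -0, 1.181, -0.178], TCP at [0.238, -0.578, 0.2] pointing down, gripper open.
Joint ranges: [-3.08, 3.08], [-0.75, 2.2], [0.22, 2.44], [-1.43, 4.57], [0, 2.65], [-2.85, 2.85]. Speed limits (rad/s): [2.79, 2.79, 3.14, 3.14, 3.14, 3.14].

## Interface

Orientations are given as a unit quaternion [x, y, z, w].
In Python, from station import sense, snapshot, camera_model, sign_off gives the robot as it stands.
- The arm moves only by the tool step_arm, never from a script. Its argument "increments" is one flat list of numbers, 5 for each row, row after row: the shift along the tool's x, y, z in units of 60 mm (1.0 is 60 mm), then the turn about the tool's x in units of 5 degrees (1.0 is 5 degrees), then the closure, from 0 (fully open) to 1 (shut). A call has exactly 5 rows; each row is the pose to reach, as a shift and turn from the pose measured when the call began, along the tool's axes at that moment; what a row does not reach only later rows make up. A row lasts 1/8 s, in which the tool goes at most 62.5 mm and 10.7 degrees, less where a joint would pass 70% of its speed; a pose out of reach is approached as far as the arm can. A call with a gripper value outside its range is refused whole. The fingers move at their own pace and stop on an object; "grip_force" is the grip in N (left out, the last holds). Time passes only in rows, so rows that repeat a pose let the fingers close, or fill a call up. It gives the time, the measured TCP pose, the force and the opening at its end, in the units of the state.
- sense(): the state, without advancing time (a new reading comes with each control period).
- snapshot(name): name is "scene" or "top" or "wrist"; returns the picture (480x640x3 uint8, blue, green, red); there is no depth.
- camera_model(name): a dict with "vertical_fov" (degrees; the focal length in pixels is half the picture's height over the tangent of half this angle, whatever the lens; pixels are square), "cx", "cy" (the principal point, pixels), "R" (3x3) and "t" (3): a world point X has camera coordinates R X + t. Camera axes: x right, y down, z forward; pixel columns grow to the right and rows downward; lengths in m; the calibration is good to about 2 mm. A picture is of the moment at which its call begins: read the wrist's pose just before it. camera_model takes no time and is no camera call; for the wrist camera it gives the pose at the moment of the call.
- sign_off(): hands the job in, once; it reports no verdict.
The state is a dict: "t": time; "q": joint angles; "qd": joint speeds; "tau": joint torques, N m; "tcp_pos": TCP position; "tool_rot": TCP orientation; "force": force on the tool from outside, world axes, zero at the start; "ft_torque": the same for the moment, N m; "finger_gap": opening from 0.0 (shut) to 1.0 (fully open).
Only numpy, scipy, OpenCV 4.12 (cv2) and the standard library are available. Lean on these libraries where they do the work, as an engineer would, in place of code of your own. Each camera call takes 0.05 s, during which the arm holds its last target. There are 200 camera calls.

## Working session

There is one attempt and no reset: what is moved stays moved. The work goes in short steps, Python scripts to look and compute and a tool call to move; the robot and the scene stay as the last step left them, time stands still between calls to the robot, and variables do not carry over. Pictures are saved under pics/ and viewed, about 8 in all and at most 12, crops included, and the job is handed in when it is done.

Besides the shell and the picture viewer there is one more tool, called as name(argument=value, ...) on one line, values as JSON. step_arm: Moves the arm, as the interface text tells. Its arguments: {"type":"object","properties":{"increments":{"type":"array","items":{"type":"number"}},"grip_force":{"type":"number"}},"required":["increments"]}

```bash
ls; mkdir -p pics; python3 - <<'E'
from station import *
import cv2
s=sense();print({k:(v if not hasattr(v,'round') else v) for k,v in s.items()})
for n in("scene","top","wrist"):
    cv2.imwrite(f"pics/{n}0.png",snapshot(n)); m=camera_model(n); print(n,m)
E
```

```text
pics
{'t': 0.0, 'q': array([-1.35950560e+00,  5.28486044e-01,  1.43391119e+00,  1.81836862e-05,
        1.18139732e+00, -1.78489515e-01]), 'qd': array([-0.00145619, -0.00132958, -0.00045359, -0.00024434,  0.0004217 ,
       -0.00108601]), 'tau': array([ 9.69145549e-04, -4.42347300e+01, -1.78023881e+01, -5.02295711e-05,
        8.34821753e-03, -2.20552792e-06]), 'tcp_pos': array([ 0.23736135, -0.57732193,  0.19911866]), 'tool_rot': array([-0.69371374, -0.13771341,  0.69372739, -0.13615644]), 'force': array([-0.01474166, -0.79901955,  0.12732136]), 'ft_torque': array([ 0.02801292, -0.03689092, -0.00235493]), 'finger_gap': 0.9967256108537876}
scene {'vertical_fov': 42.9058268533976, 'cx': 328.4664203700344, 'cy': 239.97401057134286, 'R': array([[ 0.73895505,  0.67375006, -0.00250657],
       [ 0.53348412, -0.58737844, -0.60858956],
       [-0.41150956,  0.44838312, -0.79348123]]), 't': array([-0.36515017, -0.18105113,  1.83852756])}
top {'vertical_fov': 49.65355386887126, 'cx': 321.47017452879925, 'cy': 232.41379255704067, 'R': array([[ 0.0102529 , -0.999804  , -0.01693617],
       [-0.99029819, -0.00780525, -0.13873921],
       [ 0.13857982,  0.01819433, -0.99018412]]), 't': array([0.01624108, 0.51330463, 1.53170415])}
wrist {'vertical_fov': 70.97240597097309, 'cx': 318.38103751780085, 'cy': 244.63722310699785, 'R': array([[ 0.37950396, -0.92518741, -0.00223458],
       [-0.88001889, -0.36171958,  0.3077754 ],
       [-0.28555822, -0.11483551, -0.95145641]]), 't': array([-0.62382973, -0.03941756,  0.38116666])}
```

View pics/top0.png

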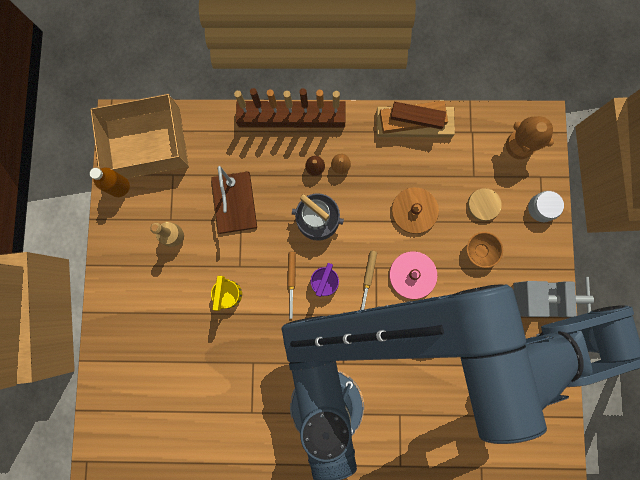

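View pics/scene0.png

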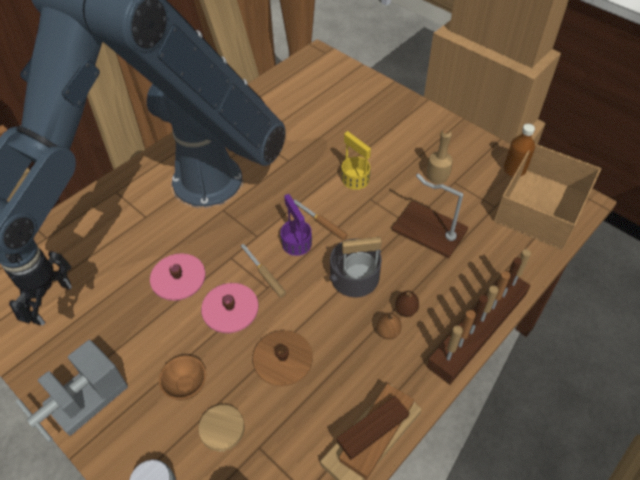

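```bash
python3 - <<'E'
import cv2
a=cv2.imread("pics/top0.png")[150:250,200:450]
b=cv2.imread("pics/scene0.png")[165:390,245:475]
cv2.imwrite("pics/ct.png",cv2.resize(a,None,fx=3.2,fy=3.2,interpolation=cv2.INTER_CUBIC))
cv2.imwrite("pics/cs.png",cv2.resize(b,None,fx=2.6,fy=2.6,interpolation=cv2.INTER_CUBIC))
E
```

```text
(no output)
```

View pics/ct.png

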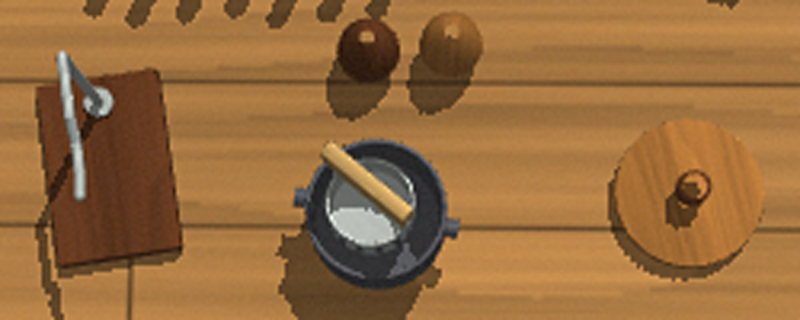

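View pics/cs.png

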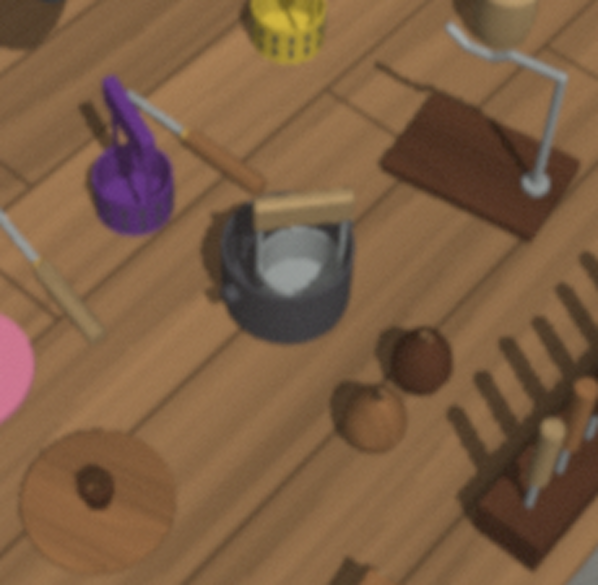

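```bash
cat >h.py <<'E'
import numpy as np
from station import *
from scipy.spatial.transform import Rotation as Rn
def f(m): return 240/np.tan(np.radians(m["vertical_fov"])/2)
def onz(m,u,v,z):
    d=m["R"].T@np.array([(u-m["cx"])/f(m),(v-m["cy"])/f(m),1]); c=-m["R"].T@m["t"]
    return c+d*(z-c[2])/d[2]
def proj(m,X):
    c=m["R"]@np.array(X)+m["t"]; return c[:2]/c[2]*f(m)+[m["cx"],m["cy"]]
E
python3 - <<'E'
from h import *
T=camera_model("top");S=camera_model("scene")
ct=lambda u,v,z:onz(T,u/3.2+200-.35,v/3.2+150-.35,z)
P=dict(barL1=(320,155,.163),barL2=(333,143,.163),barR1=(413,207,.163),barR2=(405,222,.163),
pot=(376,214,.085),lid=(688,195,.018),knob=(694,187,.06),tip=(80,197,.194),armbend=(62,55,.194),upr=(97,102,.018),
f1=(37,87,.018),f2=(157,69,.018),f3=(182,247,.018),f4=(58,267,.018))
for k,v in P.items():
    X=ct(*v); print(k,X.round(4),((proj(S,X)-[245,165])*2.6).round(0))
E
```

```text
barL1 [0.592  0.0807 0.163 ] [351. 182.]
barL2 [0.6028 0.0695 0.163 ] [352. 195.]
barR1 [ 0.5464 -0.0011  0.163 ] [257. 208.]
barR2 [0.5331 0.0057 0.163 ] [251. 196.]
pot [0.5533 0.0332 0.085 ] [284. 239.]
lid [ 0.5855 -0.2637  0.018 ] [ 97. 493.]
knob [ 0.5853 -0.2626  0.06  ] [ 95. 471.]
tip [0.5475 0.2838 0.194 ] [447.  21.]
armbend [0.6724 0.3039 0.194 ] [563.  73.]
upr [0.6731 0.3074 0.018 ] [537. 182.]
f1 [0.6877 0.3665 0.018 ] [580. 157.]
f2 [0.7064 0.2499 0.018 ] [531. 232.]
f3 [0.5313 0.2207 0.018 ] [381. 159.]
f4 [0.5111 0.3392 0.018 ] [434.  88.]
```

```bash
cat >>h.py <<'E'
def goto(p,jaw=None):
    """tool-frame units from the pose now to TCP p (m), jaw-axis world angle (deg, mod 180)"""
    s=sense(); R=Rn.from_quat(s["tool_rot"]).as_matrix(); p0=s["tcp_pos"]
    y=R[:,1]; a=np.degrees(np.arctan2(y[1],y[0]))
    print("t",round(s["t"],2),"tcp",p0.round(4),"jaw",round(a,2),"toolx",R[:,0].round(3),"F",s["force"].round(1),"gap",round(s["finger_gap"]*85,1),"q6",round(s["q"][5],2),"q1",round(s["q"][0],2))
    d=R.T@(np.array(p)-p0); print("dist",np.linalg.norm(d).round(4),"units",(d/.06).round(3))
    if jaw is not None:
        e=(jaw-a+90)%180-90; print("turn deg CCW",e.round(2),"units about tool x",(-e/5).round(3), "alt",(-(e-np.sign(e)*180)/5).round(2))
E
python3 -c "
from h import *
goto([.5686,.0387,.25],-38.4)"
```

```text
t 0.15 tcp [ 0.2374 -0.5775  0.1993] jaw -67.67 toolx [-0.     0.002 -1.   ] F [ 0.7  0.3 -0.1] gap 85.4 q6 -0.18 q1 -1.36
dist 0.7014 units [-0.829 -7.403 -9.009]
turn deg CCW 29.27 units about tool x -5.853 alt 30.15
```

step_arm(increments=[-0.8,-0.1,-0.1,0,0,-0.83,-0.7,-0.85,0,0,-0.83,-1.3,-1.6,-1,0,-0.83,-1.95,-2.35,-2,0,-0.83,-2.55,-3.1,-3,0])

```text
t: 0.78
tcp_pos: [0.3518, -0.3634, 0.2493]
tool_rot: [0.67, 0.228, -0.67, 0.226]
force: [1.5, 0.1, -0.1]
finger_gap: 1.006
```

```bash
python3 -c "
from h import *
goto([.5686,.0387,.25],-38.4)"
```

```text
t 0.78 tcp [ 0.3518 -0.3634  0.2493] jaw -52.53 toolx [-0.     0.002 -1.   ] F [ 1.5  0.1 -0.1] gap 85.5 q6 -0.11 q1 -1.02
dist 0.4568 units [ 2.000e-03 -3.121e+00 -6.945e+00]
turn deg CCW 14.13 units about tool x -2.826 alt 33.17
```

step_arm(increments=[0,-0.4,-0.9,-0.5,0,0,-0.8,-1.8,-1,0,0,-1.2,-2.7,-1.5,0,0,-1.6,-3.6,-2,0,0,-2.0,-4.5,-2.5,0])

```text
t: 1.4
tcp_pos: [0.4937, -0.1021, 0.2498]
tool_rot: [0.641, 0.3, -0.641, 0.298]
force: [0.1, -1.3, 0.2]
finger_gap: 1.001
```

```bash
python3 -c "
from h import *
goto([.5686,.0387,.25],-38.4)"
```

```text
t 1.4 tcp [ 0.4937 -0.1021  0.2498] jaw -39.95 toolx [-0.     0.002 -1.   ] F [ 0.1 -1.3  0.2] gap 85.1 q6 0.27 q1 -0.43
dist 0.1595 units [ 1.000e-03 -5.490e-01 -2.601e+00]
turn deg CCW 1.55 units about tool x -0.31 alt 35.69
```

step_arm(increments=[0,-0.2,-0.9,-0.1,0,0,-0.4,-1.8,-0.2,0,0,-0.55,-2.6,-0.3,0,0,-0.55,-2.6,-0.3,0,0,-0.55,-2.6,-0.3,0])

```text
t: 2.02
tcp_pos: [0.5679, 0.0385, 0.2496]
tool_rot: [-0.636, -0.308, 0.637, -0.307]
force: [-0.6, -0.5, -0.6]
finger_gap: 1.0
```

```bash
python3 - <<'E'
from h import *
import cv2
goto([.5686,.0387,.137],-38.4)
m=camera_model("wrist"); cv2.imwrite("pics/w1.png",snapshot("wrist"))
c=np.array([.5686,.0387,.163]);d=np.array([.621,.784,0])
for X in (c,c+.048*d,c-.048*d,[.553,.033,.085]): print(proj(m,X))
E
```

```text
t 2.02 tcp [0.5679 0.0385 0.2496] jaw -38.42 toolx [-0.002  0.002 -1.   ] F [-0.6 -0.5 -0.6] gap 85.0 q6 0.54 q1 -0.13
dist 0.1126 units [ 1.876  0.012 -0.01 ]
turn deg CCW 0.02 units about tool x -0.005 alt 36.0
[319.11125127 238.06148421]
[319.07507786 177.94509757]
[319.14369931 291.98668326]
[310.80656316 229.42273322]
```

View pics/w1.png

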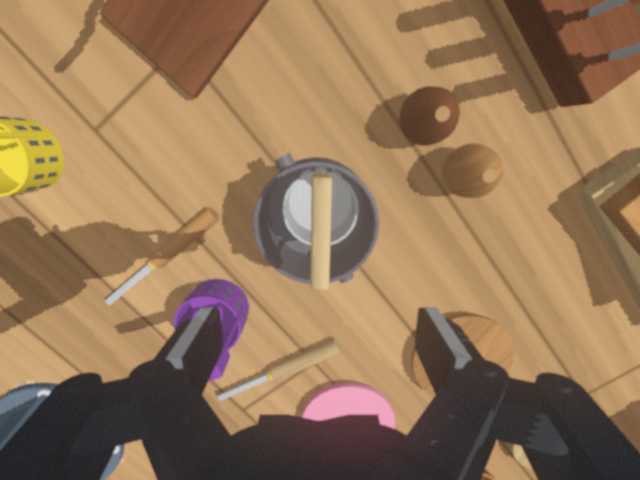

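```bash
python3 - <<'E'
from h import *
m=camera_model("wrist")
a=onz(m,322.8,175.5,.163);b=onz(m,319.3,289.5,.163);print(a,b,np.linalg.norm(a-b),(a+b)/2); ang=np.degrees(np.arctan2(*(a-b)[1::-1]));print(ang)
c=(a+b)/2;c[2]=.137;goto(c,ang-90)
# pot rim circle extents
p=[onz(m,u,v,.085) for u,v in((254,220),(378.5,220),(316,158.5),(316,283))];print(np.mean(p[:2],0),np.mean(p[2:],0),np.linalg.norm(p[0]-p[1]),np.linalg.norm(p[2]-p[3]))
E
```

```text
[0.60175378 0.07539822 0.163     ] [0.5402019  0.00223948 0.163     ] 0.0956077193920629 [0.57097784 0.03881885 0.163     ]
49.92452559054558
t 2.08 tcp [0.5678 0.0379 0.2497] jaw -38.49 toolx [-0.002  0.002 -1.   ] F [-0.4 -0.1  0.1] gap 85.0 q6 0.54 q1 -0.13
dist 0.1127 units [ 1.878  0.036 -0.044]
turn deg CCW -1.59 units about tool x 0.317 alt -35.68
[0.56363696 0.0368047  0.085     ] [0.56053834 0.03329775 0.085     ] 0.1286234370622902 0.13269133646215264
```

step_arm(increments=[0.6,0.02,-0.03,0.3,0,1.2,0.03,-0.04,0.3,0,1.6,0.03,-0.04,0.3,0,1.88,0.03,-0.04,0.3,0.3,1.88,0.03,-0.04,0.3,0.6])

```text
t: 2.7
tcp_pos: [0.5689, 0.0375, 0.1357]
tool_rot: [-0.64, -0.3, 0.643, -0.297]
force: [-0.2, -0.8, 0.5]
finger_gap: 0.6
```

step_arm(increments=[0,0,0,0,1,0,0,0,0,1,0,0,0,0,1,0,0,0,0,1,0,0,0,0,1], grip_force=50)

```text
t: 3.32
tcp_pos: [0.569, 0.0376, 0.1359]
tool_rot: [-0.64, -0.3, 0.642, -0.297]
force: [0.5, -0.4, -0.3]
finger_gap: -0.001
```

```bash
python3 -c "
from h import *
goto([.57,.035,.27],-38.4)"
```

```text
t 3.33 tcp [0.569  0.0376 0.1359] jaw -40.11 toolx [-0.005  0.002 -1.   ] F [ 0.5 -0.4 -0.3] gap -0.1 q6 0.57 q1 -0.13
dist 0.1341 units [-2.235  0.029  0.026]
turn deg CCW 1.71 units about tool x -0.343 alt 35.66
```

```bash
python3 - <<'E'
from h import *
import cv2
a=snapshot("wrist")
b=snapshot("scene")[180:310,290:430]
b=cv2.resize(b,None,fx=3,fy=3,interpolation=cv2.INTER_CUBIC)
a=a[100:490,120:520]
o=np.zeros((390,820,3),np.uint8);o[:a.shape[0],:400]=a;o[:390,400:820]=b[:390]
cv2.imwrite("pics/w2.png",o[:,:800])
E
```

```text
(no output)
```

View pics/w2.png

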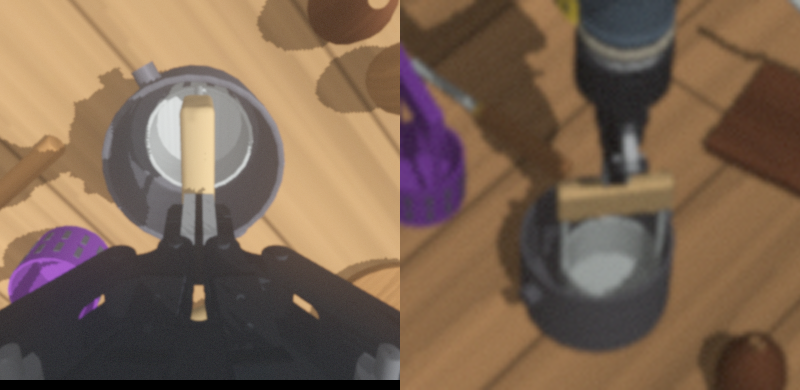

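```bash
python3 - <<'E'
from h import *
m=camera_model("wrist");S=camera_model("scene")
p=sense()["tcp_pos"]
for z in (0,.01,.027,.04): 
  q=p+[0,0,z]; print(z,"wristcrop",proj(m,q)-[120,100],"scenecrop",(proj(S,q)-[290,180])*3+[400,0])
c=np.array([.571,.0388,.163]);d=np.array([.644,.765,0])
for X in (c,c+.048*d,c-.048*d): print(proj(m,X)-[120,100],(proj(S,X)-[290,180])*3+[400,0])
R=Rn.from_quat(sense()["tool_rot"]).as_matrix()
cam=-m["R"].T@m["t"]; print("cam in tool",R.T@(cam-p), "cam z dir in tool",R.T@m["R"][2])
for n in ("q","tau","force","ft_torque"): print(n,sense()[n].round(2))
E
```

```text
0 wristcrop [198.301529   183.46544334] scenecrop [612.52157986 201.42314064]
0.01 wristcrop [198.19756276 191.28736208] scenecrop [613.00293186 194.13019461]
0.027 wristcrop [197.99321068 206.66182715] scenecrop [613.83297958 181.55417289]
0.04 wristcrop [197.80761183 220.62538957] scenecrop [614.47791887 171.78272205]
[199.6363653  202.69689058] [616.77102524 181.86028843]
[199.65636771 105.0769886 ] [674.81953522 175.63408375]
[199.61969904 284.03501623] [558.43037147 188.11782805]
cam in tool [-1.74030291e-01  9.73431619e-05 -7.93581327e-02] cam z dir in tool [ 9.51413916e-01 -2.28705078e-04  3.07914773e-01]
q [-0.13  0.54  1.63  0.    0.98  0.57]
tau [-1.000e-02 -4.143e+01 -1.448e+01  0.000e+00  2.000e-02 -0.000e+00]
force [ 0.72  0.33 -0.09]
ft_torque [0.05 0.03 0.  ]
```

```bash
python3 - <<'E'
from h import *
import cv2
a=snapshot("wrist")[180:340,240:400]
b=snapshot("scene")[190:270,330:410]
o=np.hstack([cv2.resize(a,(400,400),interpolation=cv2.INTER_CUBIC),cv2.resize(b,(400,400),interpolation=cv2.INTER_CUBIC)])
cv2.imwrite("pics/w3.png",o)
E
```

```text
(no output)
```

View pics/w3.png

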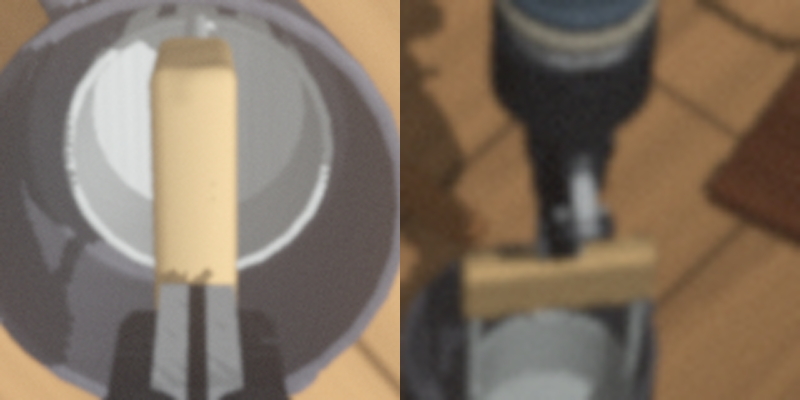

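step_arm(increments=[0,0,0,0,0.3,0,0,0,0,0.3,0,0,0,0,0.3,0,0,0,0,0.3,0.1,0,0,0,0.3])

```text
t: 4.15
tcp_pos: [0.5693, 0.0375, 0.1299]
tool_rot: [-0.64, -0.299, 0.642, -0.297]
force: [0.1, -0.7, 0.9]
finger_gap: 0.698
```

```bash
python3 - <<'E'
from h import *
import cv2
goto([.571,.0388,.115],-40)
a=snapshot("wrist")[120:420,140:500]
b=snapshot("scene")[170:270,310:430]
o=np.hstack([cv2.resize(a,(400,333)),cv2.resize(b,(400,333),interpolation=cv2.INTER_CUBIC)])
cv2.imwrite("pics/w4.png",o)
E
```

```text
t 4.15 tcp [0.5693 0.0375 0.1299] jaw -40.12 toolx [-0.004  0.002 -1.   ] F [ 0.1 -0.7  0.9] gap 59.3 q6 0.57 q1 -0.13
dist 0.0151 units [ 0.248  0.009 -0.035]
turn deg CCW 0.12 units about tool x -0.024 alt 35.98
```

View pics/w4.png

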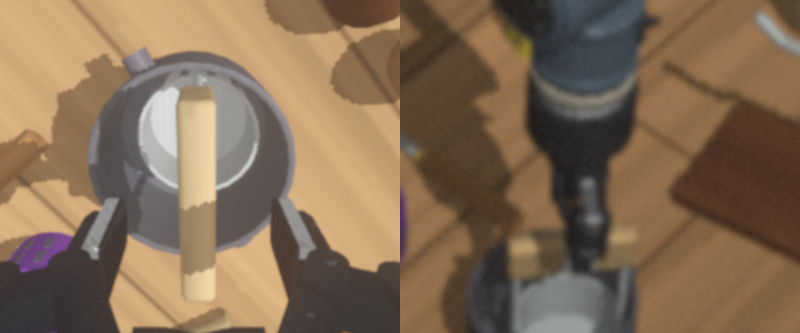

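```bash
python3 - <<'E'
from h import *
S=camera_model("scene");W=camera_model("wrist")
p=sense()["tcp_pos"];j=np.array([np.cos(np.radians(-40)),np.sin(np.radians(-40)),0])
for l in (.03,.037,.044):
  for z in (0,.01,.02,.03): print(l,z,((proj(S,p+l*j+[0,0,z])-[310,170])/.3+[400,0]).round(0),((proj(W,p+l*j+[0,0,z])-[140,120])*1.11).round(0))
E
```

```text
0.03 0 [575. 294.] [257. 181.]
0.03 0.01 [576. 286.] [260. 190.]
0.03 0.02 [576. 278.] [263. 200.]
0.03 0.03 [577. 270.] [267. 211.]
0.037 0 [577. 302.] [271. 181.]
0.037 0.01 [577. 294.] [274. 190.]
0.037 0.02 [578. 286.] [279. 200.]
0.037 0.03 [578. 278.] [283. 211.]
0.044 0 [578. 310.] [285. 181.]
0.044 0.01 [579. 302.] [289. 190.]
0.044 0.02 [579. 294.] [294. 200.]
0.044 0.03 [580. 286.] [299. 211.]
```

step_arm(increments=[0.15,0.01,-0.03,0,0.3,0.3,0.01,-0.03,0,0.3,0.3,0.01,-0.03,0,0.8,0.3,0.01,-0.03,0,1,0.3,0.01,-0.03,0,1])

```text
t: 4.88
tcp_pos: [0.5699, 0.0387, 0.1112]
tool_rot: [-0.639, -0.3, 0.643, -0.296]
force: [-1.0, 0.4, -0.0]
finger_gap: 0.174
```

step_arm(increments=[0,0,0,0,1,0,0,0,0,1,0,0,0,0,1,0,0,0,0,1,0,0,0,0,1])

```text
t: 5.5
tcp_pos: [0.5699, 0.0387, 0.1112]
tool_rot: [-0.639, -0.3, 0.643, -0.296]
force: [-0.2, 0.9, -1.7]
finger_gap: 0.172
```

step_arm(increments=[-0.3,0,0,0,1,-0.7,0,0,0,1,-1.2,0,0,0,1,-1.7,0,0,0,1,-2.0,0,0,0,1], grip_force=60)

```text
t: 6.12
tcp_pos: [0.5707, 0.0384, 0.2322]
tool_rot: [-0.64, -0.3, 0.643, -0.297]
force: [0.4, -0.5, -4.3]
finger_gap: 0.175
```

```bash
python3 - <<'E'
from h import *
import cv2
goto([.521,.280,.235],9.15)
S=camera_model("scene");p=sense()["tcp_pos"]
b=snapshot("scene")
print(proj(S,p),proj(S,p+[0,0,.03]))
cv2.imwrite("pics/s5f.png",b)
print(camera_model("top")["t"]); cv2.imwrite("pics/t5.png",snapshot("top"))
b=b[140:290,270:470]
cv2.imwrite("pics/s5.png",cv2.resize(b,None,fx=4,fy=4,interpolation=cv2.INTER_CUBIC))
E
```

```text
t 6.12 tcp [0.5707 0.0384 0.2322] jaw -40.13 toolx [-0.006  0.002 -1.   ] F [ 0.4 -0.5 -4.3] gap 14.9 q6 0.57 q1 -0.13
dist 0.2467 units [-0.034 -3.229 -2.545]
turn deg CCW 49.28 units about tool x -9.855 alt 26.14
[363.2681851  222.77784121] [363.82204356 214.59558254]
[0.01624108 0.51330463 1.53170415]
```

View pics/s5.png

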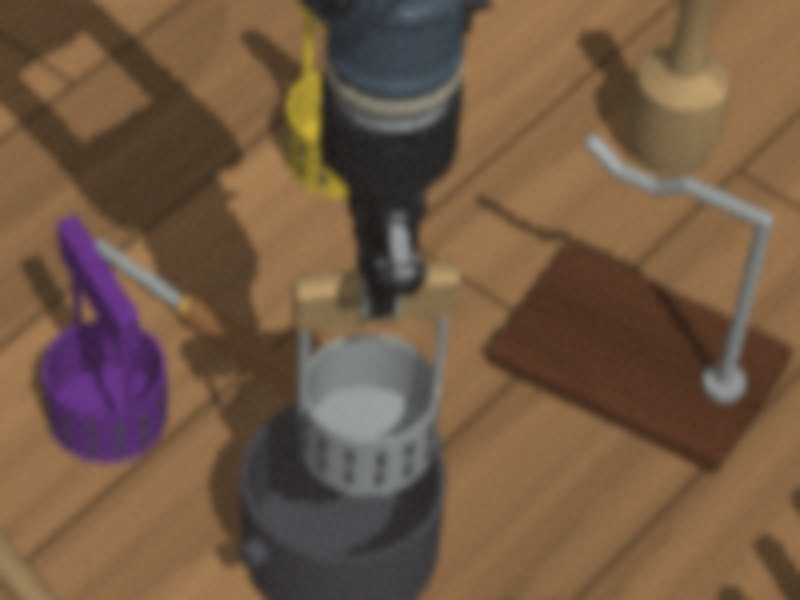

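step_arm(increments=[0,-0.2,-0.15,-0.6,1,0,-0.5,-0.4,-1.6,1,0,-0.9,-0.7,-2.8,1,0,-1.35,-1.05,-4.0,1,0,-1.8,-1.4,-5.2,1])

```text
t: 6.85
tcp_pos: [0.5413, 0.1739, 0.2314]
tool_rot: [-0.555, -0.438, 0.558, -0.434]
force: [-0.6, 0.3, -4.3]
finger_gap: 0.172
```

```bash
python3 -c "
from h import *
goto([.521,.280,.235],9.15)"
```

```text
t 6.85 tcp [0.5413 0.1739 0.2314] jaw -13.82 toolx [-0.006  0.002 -1.   ] F [-0.6  0.3 -4.3] gap 14.6 q6 0.35 q1 0.11
dist 0.1081 units [-0.055 -0.752 -1.636]
turn deg CCW 22.97 units about tool x -4.593 alt 31.41
```

step_arm(increments=[0,-0.2,-0.45,-1.4,1,0,-0.4,-0.9,-2.6,1,0,-0.6,-1.3,-3.7,1,0,-0.72,-1.55,-4.4,1,0,-0.75,-1.64,-4.6,1])

```text
t: 7.48
tcp_pos: [0.5186, 0.2807, 0.2301]
tool_rot: [0.455, 0.542, -0.46, 0.536]
force: [-2.2, -2.4, -6.0]
finger_gap: 0.173
```

```bash
python3 - <<'E'
from h import *
import cv2
goto([.521,.280,.192],9.15)
W=camera_model("wrist");s=sense();p=s["tcp_pos"]
a=snapshot("wrist"); cv2.imwrite("pics/w6.png",a)
b=cv2.imread("pics/t5.png")[150:260,200:380]
seat=np.array([.5845,.2905,.180]);x=np.array([.987,.159,0])
for k in (-.036,0,.034,.088): print(k,proj(W,seat+k*x+[0,0,.014 if k else 0]))
o=np.zeros((480,800,3),np.uint8)
o[:,:400]=cv2.resize(a,(533,400))[:,66:466][:400] if 0 else np.zeros((480,400,3))
o[:400,:]=0
o[:300,:400]=cv2.resize(a,(400,300)); 
t=cv2.resize(b,None,fx=2.2,fy=2.2,interpolation=cv2.INTER_CUBIC);o[:t.shape[0],400:400+t.shape[1]]=t
o=cv2.resize(a,(800,600)); cv2.imwrite("pics/w6v.png",o)
E
```

```text
t 7.47 tcp [0.5186 0.2807 0.2301] jaw 9.34 toolx [-0.012 -0.    -1.   ] F [-2.2 -2.4 -6. ] gap 14.7 q6 0.14 q1 0.3
dist 0.0382 units [0.634 0.046 0.019]
turn deg CCW -0.19 units about tool x 0.038 alt -35.96
-0.036 [364.63767956 262.04820493]
0 [413.40189564 255.3146665 ]
0.034 [470.15414127 262.73187521]
0.088 [551.99646605 263.26215422]
```

View pics/w6v.png

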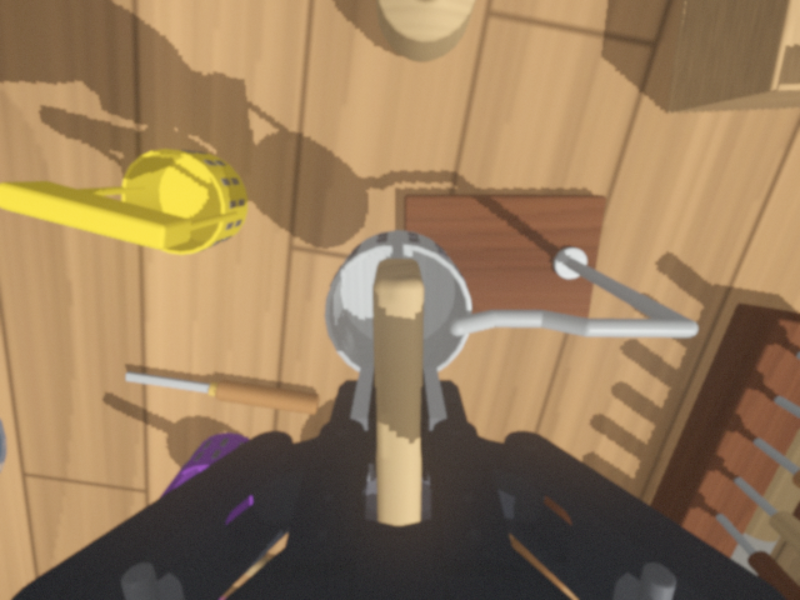

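```bash
python3 - <<'E'
from h import *
W=camera_model("wrist");p=sense()["tcp_pos"]
for dz in (.045,.049,.052,.055):
  a=onz(W,399.5/1.25,308/1.25,p[2]+dz);b=onz(W,399.5/1.25,522/1.25,p[2]+dz)
  u=(a-b)/np.linalg.norm(a-b); print(dz,np.linalg.norm(a-b).round(4),"ctr",((a+b)/2-p).round(4),"along",((a+b)/2-p)@u, np.degrees(np.arctan2(u[1],u[0])))
E
```

```text
0.045 0.087 ctr [ 0.0024 -0.0066  0.045 ] along -0.006923690458266903 99.34521616846645
0.049 0.0843 ctr [ 0.002 -0.004  0.049] along -0.004266964864183503 99.3452161684665
0.052 0.0823 ctr [ 0.0017 -0.002   0.052 ] along -0.002274420668620964 99.34521616846656
0.055 0.0803 ctr [ 0.0014 -0.0001  0.055 ] along -0.00028187647305842075 99.3452161684665
```

```bash
python3 - <<'E'
from h import *
W=camera_model("wrist");p=sense()["tcp_pos"]
u=np.array([np.cos(np.radians(99.3)),np.sin(np.radians(99.3)),0])
for zt in (.042,.047,.052,.057):
  for c in (0,): print(zt,c,"fartop,farbot,neartop row800:",[(proj(W,p+(c+e)*u+[0,0,z])*1.25)[1].round(0) for e,z in((.048,zt),(.048,zt-.036),(-.048,zt))], "shift5mm", (proj(W,p+.053*u+[0,0,zt])*1.25)[1].round(0),
  "w16",(np.diff([proj(W,p+.048*u+l*np.array([u[1],-u[0],0])+[0,0,zt])[0]*1.25 for l in(-.008,.008)])).round(1), "cup rim y",[(proj(W,p+e*u+[0,0,zt-.158+.055])*1.25)[1].round(0) for e in(.042,-.042)],"cup rim x",[(proj(W,p+l*np.array([u[1],-u[0],0])+[0,0,zt-.158+.055])*1.25)[0].round(0) for l in(.042,-.042)],"hook")
E
```

```text
0.042 0 fartop,farbot,neartop row800: [np.float64(271.0), np.float64(251.0), np.float64(511.0)] shift5mm 256.0 w16 [49.8] cup rim y [np.float64(240.0), np.float64(375.0)] cup rim x [np.float64(470.0), np.float64(328.0)] hook
0.047 0 fartop,farbot,neartop row800: [np.float64(275.0), np.float64(253.0), np.float64(521.0)] shift5mm 259.0 w16 [51.6] cup rim y [np.float64(241.0), np.float64(379.0)] cup rim x [np.float64(471.0), np.float64(326.0)] hook
0.052 0 fartop,farbot,neartop row800: [np.float64(279.0), np.float64(256.0), np.float64(532.0)] shift5mm 262.0 w16 [53.5] cup rim y [np.float64(243.0), np.float64(383.0)] cup rim x [np.float64(473.0), np.float64(325.0)] hook
0.057 0 fartop,farbot,neartop row800: [np.float64(283.0), np.float64(258.0), np.float64(543.0)] shift5mm 266.0 w16 [55.6] cup rim y [np.float64(244.0), np.float64(387.0)] cup rim x [np.float64(474.0), np.float64(323.0)] hook
```

```bash
python3 -c "
from h import *
goto([.521,.2803,.195],9.15)
goto([.5845,.2905,.195],9.15)"
```

```text
t 7.53 tcp [0.5188 0.2806 0.2301] jaw 9.31 toolx [-0.012  0.    -1.   ] F [-1.6  0.5 -7.7] gap 14.5 q6 0.14 q1 0.3
dist 0.0352 units [0.585 0.043 0.011]
turn deg CCW -0.16 units about tool x 0.033 alt -35.97
t 7.53 tcp [0.5188 0.2806 0.2301] jaw 9.31 toolx [-0.012  0.    -1.   ] F [-1.6  0.5 -7.7] gap 14.5 q6 0.14 q1 0.3
dist 0.0752 units [0.572 1.115 0.015]
turn deg CCW -0.16 units about tool x 0.033 alt -35.97
```

step_arm(increments=[0.2,0.02,0,0,1,0.45,0.04,0.01,0,1,0.58,0.04,0.01,0,1,0.58,0.2,0.01,0,1,0.58,0.4,0.01,0,1])

```text
t: 8.15
tcp_pos: [0.5437, 0.284, 0.1955]
tool_rot: [0.456, 0.542, -0.46, 0.536]
force: [0.0, 0.6, -3.8]
finger_gap: 0.176
```

```bash
python3 -c "
from h import *
goto([.5845,.2905,.195],9.15)"
```

```text
t 8.15 tcp [0.5437 0.284  0.1955] jaw 9.29 toolx [-0.01   0.001 -1.   ] F [ 0.   0.6 -3.8] gap 15.0 q6 0.13 q1 0.3
dist 0.0413 units [0.001 0.688 0.003]
turn deg CCW -0.14 units about tool x 0.029 alt -35.97
```

step_arm(increments=[0,0.15,0,0,1,0,0.3,0,0,1,0,0.5,0,0,1,0,0.65,0,0,1,0,0.69,0,0,1])

```text
t: 8.78
tcp_pos: [0.5853, 0.2907, 0.195]
tool_rot: [0.456, 0.542, -0.46, 0.536]
force: [0.4, -0.8, -4.3]
finger_gap: 0.172
```

```bash
python3 - <<'E'
from h import *
import cv2
goto([.5845,.2905,.170],9.15)
a=snapshot("scene")[120:270,370:570]
b=snapshot("wrist")
cv2.imwrite("pics/v7.png",np.hstack([cv2.resize(a,(440,330),interpolation=cv2.INTER_CUBIC),cv2.resize(b[150:430,180:486],(360,330))]))
E
```

```text
t 8.78 tcp [0.5853 0.2907 0.195 ] jaw 9.28 toolx [-0.01   0.001 -1.   ] F [ 0.4 -0.8 -4.3] gap 14.6 q6 0.13 q1 0.29
dist 0.025 units [ 0.416 -0.01   0.003]
turn deg CCW -0.13 units about tool x 0.026 alt -35.97
```

step_arm(increments=[0.1,-0.01,0,0,1,0.2,-0.01,0,0,1,0.25,-0.01,0,0,1,0.3,-0.01,0,0,1,0.33,-0.01,0,0,1])

```text
t: 9.5
tcp_pos: [0.5838, 0.2906, 0.1749]
tool_rot: [0.456, 0.542, -0.46, 0.536]
force: [0.3, -0.5, -3.0]
finger_gap: 0.174
```

step_arm(increments=[0.01,0,0,0,1,0.02,0,0,0,1,0.03,0,0,0,1,0.04,0,0,0,1,0.05,0,0,0,1])

```text
t: 10.12
tcp_pos: [0.5837, 0.2906, 0.1719]
tool_rot: [0.456, 0.542, -0.46, 0.536]
force: [0.8, 0.7, -4.3]
finger_gap: 0.174
```

step_arm(increments=[0.01,0,0,0,1,0.02,0,0,0,1,0.03,0,0,0,1,0.04,0,0,0,1,0.05,0,0,0,1])

```text
t: 10.75
tcp_pos: [0.5837, 0.2906, 0.1689]
tool_rot: [0.456, 0.542, -0.46, 0.536]
force: [-0.4, 0.3, -4.1]
finger_gap: 0.173
```

step_arm(increments=[0.01,0,0,0,1,0.02,0,0,0,1,0.03,0,0,0,1,0.04,0,0,0,1,0.05,0,0,0,1])

```text
t: 11.38
tcp_pos: [0.5837, 0.2906, 0.1658]
tool_rot: [0.456, 0.542, -0.46, 0.536]
force: [0.6, 0.7, -5.0]
finger_gap: 0.174
```

step_arm(increments=[0.01,0,0,0,1,0.02,0,0,0,1,0.02,0,0,0,1,0.03,0,0,0,1,0.03,0,0,0,1])

```text
t: 12.0
tcp_pos: [0.5837, 0.2906, 0.1641]
tool_rot: [0.456, 0.542, -0.46, 0.536]
force: [0.4, -0.8, -3.6]
finger_gap: 0.173
```

Contact is due; look before going on.

```bash
python3 - <<'E'
from h import *
import cv2
goto([.5845,.2905,.160],9.15)
a=snapshot("scene")[140:250,400:520]
b=snapshot("wrist")
cv2.imwrite("pics/v8.png",np.hstack([cv2.resize(a,(480,440),interpolation=cv2.INTER_CUBIC),cv2.resize(b[180:440,225:415],(320,440))]))
E
```

```text
t 12.0 tcp [0.5837 0.2906 0.1641] jaw 9.29 toolx [-0.01   0.001 -1.   ] F [ 0.4 -0.8 -3.6] gap 14.7 q6 0.13 q1 0.29
dist 0.0042 units [0.069 0.013 0.004]
turn deg CCW -0.14 units about tool x 0.028 alt -35.97
```

View pics/v8.png

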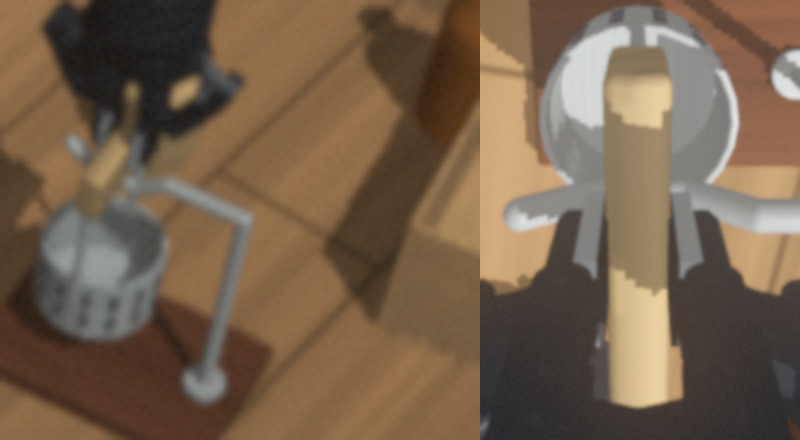

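step_arm(increments=[0.01,0.01,0,0,1,0.02,0.01,0,0,1,0.02,0.01,0,0,1,0.025,0.01,0,0,1,0.025,0.01,0,0,1])

```text
t: 12.72
tcp_pos: [0.5839, 0.2907, 0.1639]
tool_rot: [0.455, 0.542, -0.46, 0.536]
force: [-3.7, -1.7, 7.4]
finger_gap: 0.171
```

step_arm(increments=[0.01,0,0,0,1,0.015,0,0,0,1,0.015,0,0,0,1,0.02,0,0,0,1,0.02,0,0,0,1])

```text
t: 13.35
tcp_pos: [0.5838, 0.2907, 0.1639]
tool_rot: [0.456, 0.542, -0.46, 0.536]
force: [-3.9, -1.7, 7.8]
finger_gap: 0.176
```

step_arm(increments=[0,0,0,0,0.8,0,0,0,0,0.77,0,0,0,0,0.74,0,0,0,0,0.72,0,0,0,0,0.72])

```text
t: 13.98
tcp_pos: [0.584, 0.2907, 0.1638]
tool_rot: [0.456, 0.542, -0.46, 0.536]
force: [0.2, 0.6, -0.9]
finger_gap: 0.282
```

```bash
python3 -c "
from h import *
goto([.5845,.2905,.160],9.15)"
```

```text
t 13.97 tcp [0.584  0.2907 0.1638] jaw 9.3 toolx [-0.01   0.001 -1.   ] F [ 0.2  0.6 -0.9] gap 24.0 q6 0.13 q1 0.29
dist 0.0038 units [0.062 0.009 0.005]
turn deg CCW -0.15 units about tool x 0.031 alt -35.97
```

step_arm(increments=[-0.1,0,0,0,0.72,-0.25,0,0,0,0.72,-0.5,0,0,0,0.72,-0.9,0,0,0,0.72,-1.4,0,0,0,0.72])

```text
t: 14.6
tcp_pos: [0.5847, 0.2906, 0.2492]
tool_rot: [0.456, 0.542, -0.46, 0.536]
force: [1.2, 0.1, -0.2]
finger_gap: 0.283
```

```bash
python3 - <<'E'
from h import *
import cv2
goto([.5855,-.263,.25],0)
a=snapshot("scene");cv2.imwrite("pics/s9.png",a);cv2.imwrite("pics/w9.png",snapshot("wrist"));cv2.imwrite("pics/t9.png",snapshot("top"))
# numeric: compare basket region between successive frames for swinging
b=snapshot("scene"); d=cv2.absdiff(a,b)[170:240,395:460]; print("diff mean/max",d.mean(),d.max())
E
```

```text
t 14.6 tcp [0.5847 0.2906 0.2492] jaw 9.3 toolx [-0.01  0.   -1.  ] F [ 1.2  0.1 -0.2] gap 24.0 q6 0.13 q1 0.29
dist 0.5536 units [-0.018 -1.479  9.107]
turn deg CCW -9.3 units about tool x 1.861 alt -34.14
diff mean/max 1.4389010989010989 12
```

step_arm(increments=[-0.2,-0.1,0.5,0,0.4,-0.2,-0.25,1.4,0,0.2,-0.2,-0.4,2.3,0,0,-0.2,-0.55,3.2,0,0,-0.2,-0.7,4.1,0,0])

```text
t: 15.42
tcp_pos: [0.5824, 0.0396, 0.2593]
tool_rot: [0.456, 0.542, -0.46, 0.536]
force: [1.1, 0.3, 0.2]
finger_gap: 0.998
```

```bash
python3 - <<'E'
from h import *
goto([.5855,-.263,.25],0)
E
```

```text
t 15.43 tcp [0.5824 0.0396 0.2593] jaw 9.32 toolx [-0.011  0.001 -1.   ] F [1.1 0.3 0.2] gap 84.8 q6 -0.29 q1 -0.12
dist 0.3028 units [ 0.148 -0.764  4.986]
turn deg CCW -9.32 units about tool x 1.863 alt -34.14
```

```bash
cat >fit.py <<'E'
from h import *
import cv2
from scipy.optimize import minimize
th=np.linspace(0,2*np.pi,90)
def hull(m,c,r,zs):
    P=[proj(m,[c[0]+r*np.cos(t),c[1]+r*np.sin(t),z]) for t in th for z in zs]
    return cv2.convexHull((np.array(P)*16).astype(np.int32))
def fit(m,img,c0,r,zs,good,k=0,pad=1.35):
    mask=good(cv2.cvtColor(cv2.GaussianBlur(img,(3,3),0),cv2.COLOR_BGR2HSV)).astype(np.uint8)
    win=np.zeros_like(mask); cv2.fillConvexPoly(win,hull(m,c0,r*pad,zs),1,shift=4); mask&=win
    if k: mask=cv2.morphologyEx(cv2.morphologyEx(mask,cv2.MORPH_CLOSE,np.ones((k,k))),cv2.MORPH_OPEN,np.ones((k,k)))
    def cost(c):
        h=np.zeros_like(mask); cv2.fillConvexPoly(h,hull(m,c,r,zs),1,shift=4)
        return 1-(h&mask).sum()/(h|mask).sum()
    o=minimize(cost,c0,method="Nelder-Mead",options=dict(initial_simplex=[c0,[c0[0]+.008,c0[1]],[c0[0],c0[1]+.008]],xatol=1e-4,fatol=1e-5))
    return o.x.round(4),"1-IoU",round(o.fun,3)
E
cat >pot.py <<'E'
from fit import *
g=lambda h:(h[...,1]<75)
W=camera_model("wrist");w=snapshot("wrist");cv2.imwrite("pics/w10.png",w)
for n,m,i,k in(("wrist",W,w,9),("top",camera_model("top"),cv2.imread("pics/t9.png"),5),("scene",camera_model("scene"),cv2.imread("pics/s9.png"),5)):
    print(n,fit(m,i,[.557,.034],.066,(0,.085),g,k,1.2))
E
python3 pot.py
python3 - <<'E'
from fit import *
# bowl/lid: wooden lid hull in top image by edges: gradient fit of disc circle
i=cv2.imread("pics/t9.png");T=camera_model("top");e=cv2.GaussianBlur(cv2.cvtColor(i,cv2.COLOR_BGR2GRAY),(3,3),0).astype(float)
def sc(c,r,z):
    v=[]
    for dr in(-.004,.004):
        P=np.array([proj(T,[c[0]+(r+dr)*np.cos(t),c[1]+(r+dr)*np.sin(t),z]) for t in th]).astype(np.float32)
        v.append(cv2.remap(e.astype(np.float32),P[:,0].copy(),P[:,1].copy(),cv2.INTER_LINEAR)[:,0])
    return np.abs(v[0]-v[1]).mean()
best=max(((sc((x,y),.072,.018),x,y) for x in np.arange(.57,.601,.001) for y in np.arange(-.28,-.248,.001)));print("lid",best)
E
```

```text
wrist (array([0.5591, 0.0322]), '1-IoU', np.float64(0.037))
top (array([0.5594, 0.0337]), '1-IoU', np.float64(0.089))
scene (array([0.5546, 0.0362]), '1-IoU', np.float64(0.077))
lid (np.float32(27.79044), np.float64(0.576), np.float64(-0.257))
```

step_arm(increments=[0,-0.15,0.9,0,0,0,-0.3,1.9,0,0,0,-0.45,2.9,0,0,0.1,-0.6,3.9,0,0,0.15,-0.75,4.8,0,0])

```text
t: 16.1
tcp_pos: [0.5826, -0.2606, 0.2499]
tool_rot: [0.455, 0.541, -0.463, 0.535]
force: [0.3, -0.8, -0.1]
finger_gap: 1.0
```

step_arm(increments=[0,0,0.15,0,0,0,0,0.15,0,0,0,0,0.15,0,0,0,0,0.15,0,0,0,0,0.15,0,0])

```text
t: 16.73
tcp_pos: [0.5843, -0.2682, 0.2502]
tool_rot: [0.455, 0.541, -0.463, 0.535]
force: [0.9, 0.1, 0.4]
finger_gap: 0.998
```

```bash
python3 - <<'E'
from fit import *
goto([.5853,-.2632,.043-.0],None)
W=camera_model("wrist");w=snapshot("wrist")
cv2.imwrite("pics/w11.png",w)
def ring(img,m,r,z,xs,ys,d):
    e=cv2.GaussianBlur(cv2.cvtColor(img,cv2.COLOR_BGR2GRAY),(3,3),0).astype(np.float32)
    def sc(c):
        v=[]
        for dr in(-d,d):
            P=np.array([proj(m,[c[0]+(r+dr)*np.cos(t),c[1]+(r+dr)*np.sin(t),z]) for t in th],dtype=np.float32)
            v.append(cv2.remap(e,P[:,0].copy(),P[:,1].copy(),cv2.INTER_LINEAR)[:,0])
        return np.median(np.abs(v[0]-v[1]))
    return sorted(((sc((x,y)),x,y) for x in xs for y in ys))[-3:]
print("disc",ring(w,W,.072,.018,np.arange(.565,.605,.001),np.arange(-.285,-.243,.001),.003))
print("knob",ring(w,W,.016,.048,np.arange(.57,.6,.001),np.arange(-.28,-.247,.001),.002))
for X in([.5853,-.2632,.052],[.5853,-.2632,.018]):print(proj(W,X))
u,v=proj(W,[.5853,-.2632,.018]).astype(int)
cv2.imwrite("pics/w11c.png",cv2.resize(w[max(v-110,0):v+110,u-140:u+140],(764,600)));print(u,v)
E
```

```text
t 16.73 tcp [ 0.5843 -0.2682  0.2502] jaw 9.1 toolx [-0.013 -0.003 -1.   ] F [0.9 0.1 0.4] gap 84.9 q6 -0.76 q1 -0.6
dist 0.2073 units [ 3.453  0.077 -0.084]
disc [(np.float32(10.8359375), np.float64(0.584), np.float64(-0.26099999999999995)), (np.float32(11.139648), np.float64(0.58), np.float64(-0.25899999999999995)), (np.float32(11.655762), np.float64(0.582), np.float64(-0.25999999999999995))]
knob [(np.float32(32.751953), np.float64(0.586), np.float64(-0.262)), (np.float32(32.875), np.float64(0.587), np.float64(-0.262)), (np.float32(33.16211), np.float64(0.589), np.float64(-0.266))]
[322.01915843 205.23655334]
[322.08522787 199.7050069 ]
322 199
```

View pics/w11c.png

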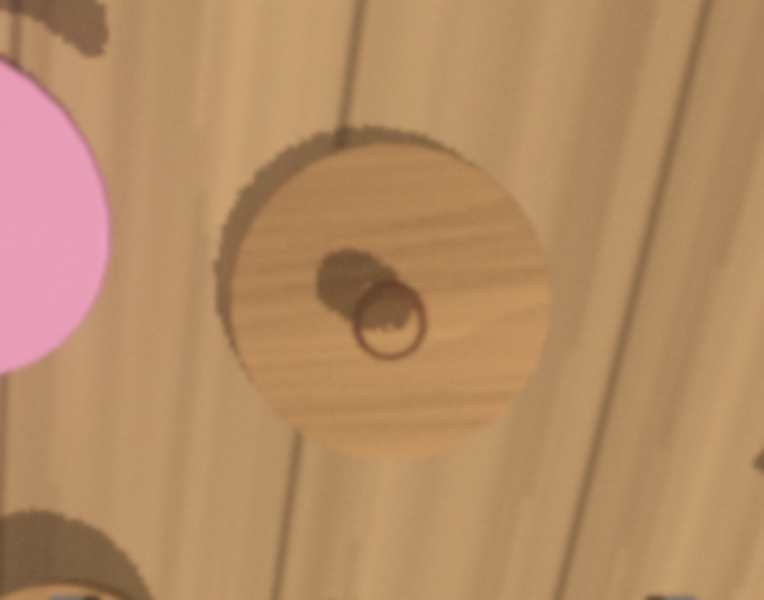

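```bash
python3 - <<'E'
from h import *
W=camera_model("wrist")
d=onz(W,325.3,198.9,.018);k=onz(W,325.3,206.3,.050);print(d,k)
for l in(232,550):print(onz(W,182+l/2.729,89+300/2.727,.018))
goto([k[0],k[1],.02],None)
E
```

```text
[ 0.58897216 -0.2618813   0.018     ] [ 0.58917862 -0.2644787   0.05      ]
[ 0.51894701 -0.27333875  0.018     ]
[ 0.65867644 -0.25075086  0.018     ]
t 16.77 tcp [ 0.5842 -0.2685  0.2502] jaw 9.08 toolx [-0.013 -0.003 -1.   ] F [-0.1 -0.  -0.7] gap 84.7 q6 -0.76 q1 -0.6
dist 0.2303 units [ 3.836  0.143 -0.058]
```

step_arm(increments=[0.7,0.1,-0.06,0,0,1.5,0.14,-0.06,0,0,2.3,0.14,-0.06,0,0,3.0,0.14,-0.06,0,0,3.4,0.14,-0.06,0,0])

```text
t: 17.4
tcp_pos: [0.5882, -0.2632, 0.0437]
tool_rot: [0.455, 0.542, -0.463, 0.534]
force: [0.5, 0.2, 0.2]
finger_gap: 1.0
```

```bash
python3 -c "
from h import *
goto([.589,-.2635,.010])"
```

```text
t 17.4 tcp [ 0.5882 -0.2632  0.0437] jaw 9.11 toolx [-0.016 -0.001 -1.   ] F [0.5 0.2 0.2] gap 85.0 q6 -0.74 q1 -0.59
dist 0.0337 units [0.561 0.021 0.008]
```

step_arm(increments=[0.2,0.02,0.01,0,0,0.4,0.02,0.01,0,0,0.56,0.02,0.01,0,0,0.56,0.02,0.01,0,0.2,0.56,0.02,0.01,0,0.4], grip_force=40)

```text
t: 18.02
tcp_pos: [0.5895, -0.2639, 0.0108]
tool_rot: [0.455, 0.542, -0.463, 0.535]
force: [-1.2, 0.3, -0.1]
finger_gap: 0.613
```

step_arm(increments=[0,0,0,0,0.55,0,0,0,0,0.6,0,0,0,0,0.65,0,0,0,0,0.7,0,0,0,0,0.7])

```text
t: 18.65
tcp_pos: [0.5895, -0.2642, 0.0116]
tool_rot: [0.455, 0.541, -0.463, 0.535]
force: [-1.9, 0.7, 5.9]
finger_gap: 0.337
```

step_arm(increments=[0,0,0,0,0.5,0,0,0,0,0.45,0.05,0,0,0,0.45,0.1,0,0,0,0.45,0.12,0,0,0,0.45])

```text
t: 19.27
tcp_pos: [0.5891, -0.264, 0.0039]
tool_rot: [0.455, 0.542, -0.463, 0.535]
force: [-0.2, 0.3, -0.0]
finger_gap: 0.549
```

```bash
python3 -c "
from h import *
goto([.589,-.2635,.004])"
```

```text
t 19.27 tcp [ 0.5891 -0.264   0.0039] jaw 9.12 toolx [-0.015 -0.002 -1.   ] F [-0.2  0.3 -0. ] gap 46.6 q6 -0.74 q1 -0.59
dist 0.0005 units [-0.002 -0.001 -0.009]
```

No contact with the disc at this height; close.

step_arm(increments=[0,0,0,0,0.6,0,0,0,0,0.65,0,0,0,0,0.75,0,0,0,0,1,0,0,0,0,1])

```text
t: 19.9
tcp_pos: [0.5891, -0.264, 0.004]
tool_rot: [0.455, 0.542, -0.463, 0.535]
force: [-0.6, -0.5, 0.0]
finger_gap: 0.349
```

step_arm(increments=[0,0,0,0,1,0,0,0,0,1,0,0,0,0,1,-0.05,0,0,0,1,-0.1,0,0,0,1])

```text
t: 20.52
tcp_pos: [0.5891, -0.2639, 0.0099]
tool_rot: [0.455, 0.542, -0.463, 0.534]
force: [-0.2, -0.7, -1.5]
finger_gap: 0.356
```

step_arm(increments=[-0.3,0,0,0,1,-0.7,0,0,0,1,-1.2,0,0,0,1,-1.7,0,0,0,1,-2.2,0,0,0,1])

```text
t: 21.15
tcp_pos: [0.5912, -0.2637, 0.1442]
tool_rot: [0.455, 0.541, -0.463, 0.535]
force: [0.7, -0.7, -1.0]
finger_gap: 0.347
```

```bash
python3 - <<'E'
from fit import *
goto([.5585,.0325,.145],9.1)
s=sense()
t=snapshot("top");cv2.imwrite("pics/t12.png",t);cv2.imwrite("pics/s12.png",snapshot("scene"))
# refit pot with wrist frame over it from pics (w10 pose unknown) -> top/scene, inner bias check
g=lambda h:(h[...,1]<75)
for sat in(60,75,90):
    g=lambda h:(h[...,1]<sat)
    print(sat,fit(camera_model("top"),cv2.imread("pics/t9.png"),[.559,.033],.066,(0,.085),g,3,1.1),fit(camera_model("scene"),cv2.imread("pics/s9.png"),[.559,.033],.066,(0,.085),g,3,1.1))
E
```

```text
t 21.15 tcp [ 0.5912 -0.2637  0.1442] jaw 9.12 toolx [-0.014 -0.003 -1.   ] F [ 0.7 -0.7 -1. ] gap 29.5 q6 -0.74 q1 -0.59
dist 0.298 units [-0.018  0.243 -4.96 ]
turn deg CCW -0.02 units about tool x 0.003 alt -36.0
60 (array([0.5594, 0.0334]), '1-IoU', np.float64(0.098)) (array([0.5552, 0.0356]), '1-IoU', np.float64(0.108))
75 (array([0.5594, 0.0334]), '1-IoU', np.float64(0.09)) (array([0.5551, 0.0356]), '1-IoU', np.float64(0.079))
90 (array([0.5591, 0.034 ]), '1-IoU', np.float64(0.072)) (array([0.5557, 0.0347]), '1-IoU', np.float64(0.059))
```

step_arm(increments=[0,0.02,-0.4,0,1,0,0.06,-1.1,0,1,0,0.1,-1.9,0,1,0,0.14,-2.7,0,1,0,0.17,-3.4,0,1])

```text
t: 21.88
tcp_pos: [0.5693, -0.0588, 0.1444]
tool_rot: [0.454, 0.54, -0.462, 0.537]
force: [0.2, 0.7, -1.5]
finger_gap: 0.351
```

```bash
python3 -c "
from h import *
goto([.5585,.032,.14],9.1)"
```

```text
t 21.88 tcp [ 0.5693 -0.0588  0.1444] jaw 9.17 toolx [-0.011 -0.006 -1.   ] F [ 0.2  0.7 -1.5] gap 29.8 q6 -0.45 q1 -0.29
dist 0.0916 units [ 0.066  0.064 -1.523]
turn deg CCW -0.07 units about tool x 0.014 alt -35.99
```

step_arm(increments=[0.01,0.02,-0.4,0,1,0.03,0.04,-0.9,0,1,0.05,0.06,-1.3,0,1,0.06,0.06,-1.48,0,1,0.06,0.06,-1.52,0,1])

```text
t: 22.5
tcp_pos: [0.5573, 0.0327, 0.1398]
tool_rot: [0.454, 0.541, -0.462, 0.537]
force: [0.6, -0.7, -1.8]
finger_gap: 0.35
```

```bash
python3 - <<'E'
from fit import *
goto([.5585,.032,.093],9.1)
T=camera_model("top");t=snapshot("top");s=snapshot("scene");w=snapshot("wrist");W=camera_model("wrist")
for n,i in(("t13",t),("s13",s),("w13",w)):cv2.imwrite(f"pics/{n}.png",i)
# dark pot ring visible around lid?  print pot stub/rim low-sat mask centroid in wrist
p=sense()["tcp_pos"]
for X in(p+[0,0,.014],[.5585,.033,.085]):print(proj(W,X))
e=cv2.GaussianBlur(cv2.cvtColor(w,cv2.COLOR_BGR2HSV),(3,3),0)
# rows along centre column: saturation/value profile from far side
u=int(proj(W,p)[0])
for v in range(60,300,6): print(v,e[v,u].tolist(),end="; ")
E
```

```text
t 22.5 tcp [0.5573 0.0327 0.1398] jaw 9.25 toolx [-0.012 -0.006 -1.   ] F [ 0.6 -0.7 -1.8] gap 29.8 q6 -0.29 q1 -0.14
dist 0.0468 units [0.779 0.029 0.012]
turn deg CCW -0.15 units about tool x 0.031 alt -35.97
[317.61663115 294.37695679]
[319.44636646 248.63925384]
60 [17, 103, 219]; 66 [17, 103, 220]; 72 [17, 102, 220]; 78 [17, 102, 221]; 84 [17, 103, 222]; 90 [17, 102, 222]; 96 [16, 102, 222]; 102 [17, 102, 221]; 108 [17, 103, 220]; 114 [16, 109, 187]; 120 [15, 114, 157]; 126 [15, 113, 156]; 132 [15, 114, 155]; 138 [16, 114, 154]; 144 [16, 113, 153]; 150 [15, 102, 140]; 156 [12, 85, 119]; 162 [16, 122, 204]; 168 [16, 122, 207]; 174 [16, 120, 213]; 180 [16, 128, 187]; 186 [15, 131, 146]; 192 [15, 130, 146]; 198 [15, 129, 144]; 204 [15, 128, 146]; 210 [15, 130, 147]; 216 [15, 130, 146]; 222 [15, 128, 146]; 228 [15, 130, 141]; 234 [15, 130, 137]; 240 [14, 129, 144]; 246 [15, 131, 140]; 252 [14, 129, 137]; 258 [15, 130, 138]; 264 [15, 129, 146]; 270 [15, 129, 137]; 276 [12, 130, 113]; 282 [11, 131, 102]; 288 [11, 132, 102]; 294 [12, 129, 104];
```

```bash
python3 - <<'E'
from fit import *
W=camera_model("wrist");p=sense()["tcp_pos"]
print((onz(W,317.6,159,p[2]+.014)-p), np.linalg.norm((onz(W,317.6,159,p[2]+.014)-p)[:2]))
w=cv2.imread("pics/w13.png");h=cv2.cvtColor(w,cv2.COLOR_BGR2HSV)
# disc left/right edges on rows
for v in(170,190,210,230): 
    g=np.abs(np.diff(cv2.GaussianBlur(w,(5,5),0)[v].astype(int),axis=0)).sum(1); print(v,[int(i) for i in np.argsort(g)[-12:]])
E
```

```text
[-0.01089478  0.0681431   0.014     ] 0.06900853480928208
170 [629, 611, 127, 34, 148, 573, 150, 574, 36, 628, 149, 35]
190 [14, 156, 150, 35, 326, 327, 152, 158, 33, 157, 151, 34]
210 [503, 172, 17, 609, 330, 161, 331, 25, 160, 610, 27, 26]
230 [30, 635, 336, 160, 544, 159, 542, 195, 28, 543, 196, 29]
```

step_arm(increments=[0.15,0.02,-0.01,0,1,0.35,0.02,-0.01,0,1,0.55,0.02,-0.01,0,1,0.7,0.02,-0.01,0,1,0.78,0.02,-0.01,0,1])

```text
t: 23.28
tcp_pos: [0.5585, 0.0318, 0.0924]
tool_rot: [0.454, 0.54, -0.463, 0.536]
force: [0.6, 0.1, -1.7]
finger_gap: 0.354
```

step_arm(increments=[0.02,0,0,0,1,0.04,0,0,0,1,0.06,0,0,0,1,0.08,0,0,0,1,0.1,0,0,0,1])

```text
t: 23.9
tcp_pos: [0.5585, 0.0317, 0.0865]
tool_rot: [0.454, 0.54, -0.463, 0.536]
force: [-0.7, 0.1, -1.7]
finger_gap: 0.352
```

```bash
python3 -c "
from h import *
goto([.5585,.0335,.081],9.1);print(sense()['ft_torque'])"
```

```text
t 23.9 tcp [0.5585 0.0317 0.0865] jaw 9.15 toolx [-0.012 -0.006 -1.   ] F [-0.7  0.1 -1.7] gap 29.9 q6 -0.29 q1 -0.14
dist 0.0058 units [ 0.092  0.005 -0.029]
turn deg CCW -0.05 units about tool x 0.009 alt -35.99
[-0.0188222   0.04051339  0.01911435]
```

step_arm(increments=[0.015,0,0,0,1,0.03,0,0,0,1,0.045,0,0,0,1,0.06,0,0,0,1,0.075,0,0,0,1])

```text
t: 24.52
tcp_pos: [0.5585, 0.0317, 0.082]
tool_rot: [0.454, 0.54, -0.463, 0.536]
force: [0.3, 1.4, -1.3]
finger_gap: 0.349
```

step_arm(increments=[0.005,0,0,0,1,0.01,0,0,0,1,0.015,0,0,0,1,0.02,0,0,0,1,0.02,0,0,0,1])

```text
t: 25.15
tcp_pos: [0.5585, 0.0316, 0.0809]
tool_rot: [0.454, 0.54, -0.463, 0.536]
force: [-0.2, 0.0, 0.3]
finger_gap: 0.349
```

Just touching at the predicted height (0.081). A hair more, then release.

step_arm(increments=[0.01,0,0,0,1,0.015,0,0,0,1,0.015,0,0,0,1,0.015,0,0,0,1,0.015,0,0,0,1])

```text
t: 25.78
tcp_pos: [0.5586, 0.0316, 0.0809]
tool_rot: [0.454, 0.54, -0.463, 0.537]
force: [-1.7, -0.4, 5.5]
finger_gap: 0.356
```

step_arm(increments=[0,0,0,0,0.62,0,0,0,0,0.55,0,0,0,0,0.45,0,0,0,0,0.4,0,0,0,0,0.4])

```text
t: 26.4
tcp_pos: [0.5585, 0.0316, 0.0807]
tool_rot: [0.454, 0.54, -0.463, 0.537]
force: [0.1, 0.0, -0.1]
finger_gap: 0.603
```

step_arm(increments=[-0.1,0,0,0,0.4,-0.3,0,0,0,0.4,-0.8,0,0,0,0.4,-1.5,0,0,0,0.4,-2.2,0,0,0,0.4])

```text
t: 27.02
tcp_pos: [0.56, 0.0325, 0.2149]
tool_rot: [0.454, 0.54, -0.463, 0.537]
force: [0.7, -0.6, -0.1]
finger_gap: 0.6
```

step_arm(increments=[0,0,0.5,0,0.2,0,0,1.4,0,0,0,0,2.2,0,0,0,0,2.8,0,0,0,0,3,0,0])

```text
t: 27.65
tcp_pos: [0.589, -0.1474, 0.2165]
tool_rot: [0.455, 0.539, -0.463, 0.537]
force: [-0.4, 0.1, 0.6]
finger_gap: 1.0
```

```bash
python3 - <<'E'
from fit import *
goto([.5585,.0335,.081],9.1)
S=camera_model("scene");T=camera_model("top")
s=snapshot("scene");t=snapshot("top");cv2.imwrite("pics/s14.png",s);cv2.imwrite("pics/t14.png",t)
b=[140,270,290,480]
print("moved vs s9, stand/basket region:",cv2.absdiff(s,cv2.imread("pics/s9.png"))[170:240,395:440].mean())
# view crops: seat check image
o=np.hstack([cv2.resize(s[140:300,290:480],(475,400),interpolation=cv2.INTER_CUBIC),cv2.resize(t[150:260,200:289],(324,400),interpolation=cv2.INTER_CUBIC)])
cv2.imwrite("pics/fin.png",o)
# lid on pot: fit disc ellipse hull in both cameras vs wood-coloured? ring score
def ring(img,m,r,z,xs,ys,d):
    e=cv2.GaussianBlur(cv2.cvtColor(img,cv2.COLOR_BGR2GRAY),(3,3),0).astype(np.float32)
    def sc(c,z):
        v=[]
        for dr in(-d,d):
            P=np.array([proj(m,[c[0]+(r+dr)*np.cos(a),c[1]+(r+dr)*np.sin(a),z]) for a in th],dtype=np.float32)
            v.append(cv2.remap(e,P[:,0].copy(),P[:,1].copy(),cv2.INTER_LINEAR)[:,0])
        return np.abs(v[0]-v[1]).mean()
    return [(z,)+tuple(np.round(max((sc((x,y),z),x,y) for x in xs for y in ys),4)) for z in zs]
zs=(.085,.09,.095,.1,.105)
for n,i,m in(("top",t,T),("scene",s,S)):print(n,ring(i,m,.072,.095,np.arange(.545,.571,.002),np.arange(.02,.046,.002),.003))
E
```

```text
t 27.65 tcp [ 0.589  -0.1474  0.2165] jaw 9.0 toolx [-0.009 -0.007 -1.   ] F [-0.4  0.1  0.6] gap 85.0 q6 -0.58 q1 -0.42
dist 0.2281 units [ 2.243 -0.008 -3.069]
turn deg CCW 0.1 units about tool x -0.02 alt 35.98
moved vs s9, stand/basket region: 3.081164021164021
top [(0.085, np.float64(22.8287), np.float64(0.563), np.float64(0.03)), (0.09, np.float64(23.2118), np.float64(0.561), np.float64(0.03)), (0.095, np.float64(23.4285), np.float64(0.561), np.float64(0.03)), (0.1, np.float64(23.1332), np.float64(0.561), np.float64(0.03)), (0.105, np.float64(23.1301), np.float64(0.559), np.float64(0.03))]
scene [(0.085, np.float64(12.5874), np.float64(0.557), np.float64(0.032)), (0.09, np.float64(12.7853), np.float64(0.559), np.float64(0.028)), (0.095, np.float64(12.9757), np.float64(0.561), np.float64(0.026)), (0.1, np.float64(12.9865), np.float64(0.563), np.float64(0.024)), (0.105, np.float64(13.2369), np.float64(0.565), np.float64(0.02))]
```

```bash
python3 - <<'E'
from fit import *
a=cv2.imread("pics/s9.png");b=cv2.imread("pics/s14.png");c=snapshot("scene");t=snapshot("top")
print("noise",cv2.absdiff(b,c)[170:240,395:440].mean())
def shift(x,y,r0,r1,c0,c1):
    m=cv2.matchTemplate(x[r0-4:r1+4,c0-4:c1+4],y[r0:r1,c0:c1],cv2.TM_CCOEFF_NORMED);_,v,_,l=cv2.minMaxLoc(m);return (l[0]-4,l[1]-4,round(v,3))
print("basket now vs s14",shift(c,b,185,230,405,445),"s14 vs s9",shift(b,a,185,230,405,445))
S=camera_model("scene");st=np.array([.5845,.2905,0])
y=np.array([-.159,.987,0])
# where the cup should be
print("cup rim ctr px",proj(S,st+[0,0,.113]),"bottom",proj(S,st+[0,0,.058]))
g=lambda h:(h[...,1]<60)&(h[...,2]>90)
print("cup fit scene",fit(S,c,[.5845,.2905],.042,(.058,.113),g,5,1.3)); print("cup fit top",fit(camera_model("top"),t,[.5845,.2905],.042,(.058,.113),g,5,1.3))
t0=cv2.imread("pics/top0.png");T=camera_model("top")
d=cv2.absdiff(t,t0).max(2)>50;d=cv2.morphologyEx(d.astype(np.uint8),cv2.MORPH_OPEN,np.ones((4,4)))
n,_,s,_=cv2.connectedComponentsWithStats(d);print(s[1:][s[1:,4]>40].tolist())
E
```

```text
noise 1.4292063492063491
basket now vs s14 (0, 0, 0.998) s14 vs s9 (0, 0, 0.998)
cup rim ctr px [426.19915062 199.48333052] bottom [423.71376379 212.68616645]
cup fit scene (array([0.5866, 0.291 ]), '1-IoU', np.float64(0.276))
cup fit top (array([0.5868, 0.2935]), '1-IoU', np.float64(0.486))
[[194, 135, 422, 345, 50840], [214, 192, 25, 9, 133], [295, 195, 48, 45, 1415], [218, 201, 26, 19, 329], [409, 208, 10, 14, 109], [400, 230, 22, 8, 107], [220, 236, 18, 20, 256], [199, 247, 18, 12, 183], [353, 422, 23, 47, 706], [310, 459, 8, 6, 41], [389, 458, 12, 9, 79], [321, 462, 35, 18, 290], [361, 468, 110, 12, 1092]]
```

```bash
python3 -c "
from station import *
print(sign_off())"
```

```text
the job is handed in; nothing more can be done
None
```

The basket hangs by its wooden bar in the stand's hook, and the wooden knobbed lid is on the pot. I handed the job in at about 28 s, with the gripper open and clear of everything.

- **Basket:** My first grasp closed on nothing, because the fingers ended about 25 mm short of the reported tool point. I gripped 25 mm lower, and the bar touched the hook seat at the height I had worked out. Pictures taken right after release and at the end show no shift. The cup lies within about 3 mm of straight under the seat, though those fits were rough.
- **Lid:** The first close caught the knob too high, so I reopened and gripped 8 mm lower. The boss went into the pot's mouth without touching, and the disc met the rim at the height for a fully seated lid. The top camera puts the disc's upper face at about 95 mm, as it should be. The scene camera could not settle that height. I did not measure level on its own.
- **Not seen by eye:** The 12-picture limit was used up, so the final state was checked only by image code and force readings. The contact forces I saw stayed under about 10 N.
- **Uncertain:** Estimates of the pot's centre differed by about 4 mm between cameras. A before-and-after comparison of the top view was partly hidden by the arm, so I can't confirm from it that every bystander is untouched.

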